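Snap the cap onto the open sugar shaker

ROBOT

A 7-joint arm with a two-finger parallel gripper is mounted at the origin on the work surface. World frame = base frame: x ahead of the robot, y to its left, z up, the work surface at z = 0. Lengths are in m, angles in rad, forces in N, time in s.
With the tool pointing down it reaches from about 0.425 to 0.875 m from the base axis. Payload 4.7 kg.
Tool frame: the origin (TCP) lies between the finger pads; the fingertips stand 14 mm ahead of it and the grasp point (between the pads) lies 5 mm behind it; z points along the fingers, y is the line along which they close (so a half turn about z gives the same grasp; the last joint's range is limited). The gripper opens to 87 mm and grips with 3 to 60 N. Pads are 19 mm wide; open, the fingers measure 117 mm over their backs; the gripper's body (75 mm by 190 mm) begins 51 mm behind the grasp point.
Start: joints at [1.286, 0.321, -0.07, 1.45, 0.023, 1.371, -0.057], TCP at [0.191, -0.621, 0.237] pointing down, gripper open.
Joint ranges: [-2.86, 2.86], [-0.3, 2.09], [-1.38, 1.24], [0.06, 2.45], [-1.56, 4.7], [0.09, 2.05], [-2.69, 2.69]. Speed limits (rad/s): [2.57, 2.57, 3.14, 3.14, 3.14, 3.14, 3.14].

INTERFACE

Orientations are given as a rotation vector (axis times angle).
In Python, from bench import get_state, get_image, camera_params, close_job gives the robot as it stands. The module is installed in compiled form; this text tells all that it offers.
- The arm moves only by the tool arm_command, never from a script. Its argument "motion" is a list of rows, each a list of 5 numbers: the finger opening in mm, from 0 to 87, then the shift along the tool's x, y, z in mm, then the turn about the tool's z in degrees. In form: [[gripper, x, y, z, spin], ...]. A call has 1 to 5 rows; each row is the pose to reach, as a shift and turn from the pose commanded when the call began, along the tool's axes at that moment; what a row does not reach only later rows make up. A row lasts 1/12 s, in which the tool goes at most 41.7 mm and 7.16 degrees, less where a joint would pass 70% of its speed; a pose out of reach is approached as far as the arm can. A call with a gripper value outside its range is refused whole. The fingers move at their own pace and stop on an object; "newtons" is the grip in N (left out, the last holds). Time passes only in rows, so rows that repeat a pose let the fingers close. It gives the time, the measured TCP pose, the force, the opening and the grip force at its end, in the units of the state.
- get_state(): the state, without advancing time (a new reading comes with each control period).
- get_image(name): name is "side" or "top"; returns (picture, depth): 400x640x3 uint8, red, green, blue; 400x640 float32, m along the optical axis (not along the pixel's ray), 0 where there is no reading.
- camera_params(name): a dict with "intrinsics" (3x3 intrinsics, pixels), "D" ([k1, k2, p1, p2, k3] as OpenCV has them; the pictures are not rectified), "extrinsics" (4x4, takes a point from camera to world coordinates). Camera axes: x right, y down, z forward; pixel columns grow to the right and rows downward; lengths in m; the calibration is good to about 2 mm. A picture is of the moment at which its call begins. camera_params takes no time and is no camera call.
- close_job(): hands the job in; it is judged then, once.
The state is a dict: "time": time; "joint_positions": joint angles; "qd": joint speeds; "joint_torque": joint torques, N m; "position": TCP position; "tool_rot": TCP orientation; "ft_force": force on the tool from outside, world axes, zero at the start; "torque": the same for the moment, N m; "grip_width": opening from 0.0 (shut) to 1.0 (fully open); "grip_force": force on a finger pad.
Only numpy, scipy, OpenCV 4.12 (cv2) and the standard library are available. Lean on these libraries where they do the work, as an engineer would, in place of code of your own. Each camera call takes 0.05 s, during which the arm holds its last target. There are 200 camera calls.

TASK

One of the three shakers in the wooden rack has no cap. Lift the loose cap from the counter by its handle, set it squarely over the bare perforated head and press down until it clicks and its skirt sits fully home on the steel collar; do not let go or ease off after the click: finish while still holding the cap's handle and pressing it down firmly (about 10 N). Leave the scoop and the bowl where they are.

Things in the scene. Friction and masses are not known exactly. Their poses are not given: they have to be found in the camera images.
- cap: Loose snap cap, black plastic, about 70 g, mouth down on the counter at the start: a round cup upside down, outer diameter 60 mm, 32 high, skirt wall 4, inner depth 28; an inward bead just above the skirt's lower edge leaves a 42 mm opening. An arch handle stands on its flat top. Origin: centre of the skirt's lower edge; z up. It may go on at any yaw.
- seat (a point): Centre of the top face of the bare shaker's steel collar (diameter 66 mm), z up, 92 mm above the counter. The cap is home when its origin is here, its skirt resting on the collar. The sifter head rises from here: 40 mm in diameter to 14 mm above, then rounding in to a 20 mm wide top 26 mm above.
- shaker: The bare shaker, fixed: glass body 64 mm wide, 110 tall overall; origin under its centre. Four sprung balls stand 3 mm out of its neck, 10 mm above the seat: the cap's bead meets them 13 mm above home, pushing past takes about 10 N, the force drops (click) some 7 mm above home, then the cap drops to the collar and stops hard.
- rack: Fixed dark wooden rack, 100 x 330 x 38 mm (x, y, z), with three compartments in a row along its y, 105 mm apart, one shaker in each. Origin: centre of its underside.
- capped1: A shaker already capped, fixed in the rack: same shaker and same cap in place, its handle bar along the rack's x, overall 146 mm tall. Origin: centre of its underside, 8 mm above the counter.
- capped2: The other capped shaker, the same as capped1.
- scoop: Loose bystander: steel scoop with dark wooden handle lying on the counter, dish 64 mm in diameter and 10 high, handle to 133 mm along its x, 16 high. Origin: centre of the dish's underside.
- bowl: Loose bystander: white ceramic bowl, 90 mm in diameter, 45 high. Origin: centre of its underside.
- handle (a point): Middle of the cap's handle bar, 56 mm above the cap's origin; same axes as the cap. The straight level bar is 54 mm long (along x), 12 wide (y), 12 tall (z), on two end posts 8 mm long; an 18 mm gap lies between bar and cap top.
Not all that is in view belongs to the job. Leave any blue or purple look-alike of the cap alone.

How it is judged:
By the outcome, as a careful person would: the job done as asked, in the order asked, and still so for the second after the job is handed in, while the arm keeps its last pose, push and grip.
It also fails if it takes over 58 s, if anything falls off the work surface, if the arm or the gripper's body presses on something with over 40 N, if the wrist force passes 120 N, or if a joint passes its speed limit or range.

## Working session

There is one attempt and no reset: what is moved stays moved. The work goes in short steps, Python scripts to look and compute and a tool call to move; the robot and the scene stay as the last step left them, time stands still between calls to the robot, and variables do not carry over. Pictures are saved under pics/ and viewed, at most 10 in all, crops included, and the job is handed in when it is done.

Besides the shell and the picture viewer there is one more tool, called after "Emit:" as name([rows], argument=value, ...), one row to a line, values as JSON. arm_command: Moves the arm, as the interface text tells. Its arguments: {"type":"object","properties":{"motion":{"type":"array"},"newtons":{"type":"number"}},"required":["motion"]}

```bash
mkdir -p pics
cat > h.py <<'E'
import numpy as np, cv2
from bench import *
from scipy.spatial.transform import Rotation as R
def cloud(name):
    im,d=get_image(name); p=camera_params(name); K=np.array(p["intrinsics"]);D=np.array(p["D"]);T=np.array(p["extrinsics"])
    h,w=d.shape; u,v=np.meshgrid(np.arange(w),np.arange(h))
    n=cv2.undistortPoints(np.stack([u,v],-1).reshape(-1,1,2).astype(np.float64),K,D).reshape(h,w,2)
    P=np.concatenate([n,np.ones((h,w,1))],-1)*d[...,None]
    W=P@T[:3,:3].T+T[:3,3]; W[d==0]=np.nan
    return im,d,W
def save(n,im): cv2.imwrite(f"pics/{n}.png",im[...,::-1])
E
python3 - <<'E'
from h import *
s=get_state(); print({k:np.round(v,3) for k,v in s.items()}); print(R.from_rotvec(s["tool_rot"]).as_matrix().round(3))
for c in("top","side"):
    im,d,W=cloud(c); save(c+"0",im); np.savez(c+"0.npz",im=im,W=W)
    print(np.array(camera_params(c)["extrinsics"]).round(3))
E
```

```text
{'time': np.float64(0.0), 'joint_positions': array([ 1.286,  0.322, -0.07 ,  1.452,  0.023,  1.371, -0.057]), 'qd': array([-0.   ,  0.001,  0.002, -0.001, -0.001, -0.001,  0.   ]), 'joint_torque': array([ 1.0000e-03, -4.9129e+01, -4.0400e-01, -3.1253e+01, -6.4000e-02,
        4.4000e-02,  0.0000e+00]), 'position': array([ 0.191, -0.621,  0.235]), 'tool_rot': array([-3.105e+00, -4.670e-01,  1.000e-03]), 'ft_force': array([ 0.036, -1.107,  0.346]), 'torque': array([-0.012,  0.046, -0.039]), 'grip_force': np.float64(0.0), 'grip_width': np.float64(0.999)}
[[ 0.956  0.294 -0.001]
 [ 0.294 -0.956  0.002]
 [-0.    -0.002 -1.   ]]
[[-1.090e-01 -9.710e-01  2.110e-01  3.450e-01]
 [-9.940e-01  1.060e-01 -2.400e-02 -4.600e-02]
 [ 1.000e-03 -2.120e-01 -9.770e-01  1.088e+00]
 [ 0.000e+00  0.000e+00  0.000e+00  1.000e+00]]
[[ 0.999 -0.021  0.039  0.489]
 [-0.041 -0.751  0.659 -0.868]
 [ 0.015 -0.66  -0.751  1.006]
 [ 0.     0.     0.     1.   ]]
```

View pics/top0.png

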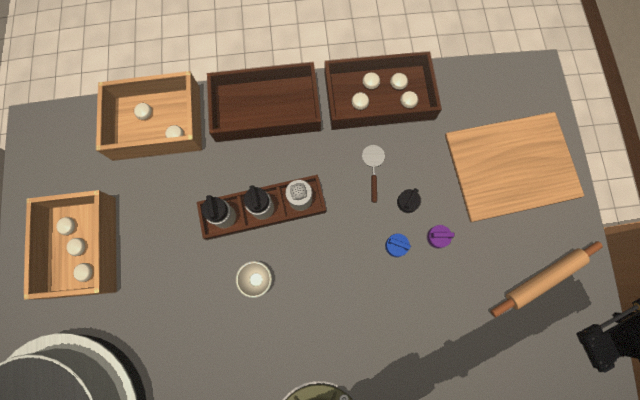

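View pics/side0.png

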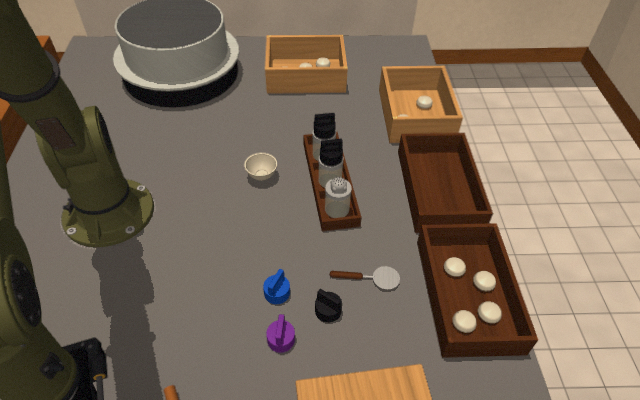

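The top view shows the black loose cap at (409,200), the bare shaker head at (299,192), capped shakers at (215,210) and (258,200), the scoop at (374,170) and the bowl at (254,280). In the side view the cap is at (328,305) and the bare shaker at (338,198). The blue and purple look-alikes are close to the cap. Next I measure positions.

```bash
cat > m.py <<'E'
from h import *
def near(W,c,r): return np.hypot(W[...,0]-c[0],W[...,1]-c[1])<r
def desc(P,t):
    xy=P[:,:2].astype(np.float32); (cx,cy),(a,b),g=cv2.minAreaRect(xy)
    ev,V=np.linalg.eigh(np.cov(xy.T)); ax=V[:,1]
    (ex,ey),r=cv2.minEnclosingCircle(xy)
    print(t,len(P),"mean",P.mean(0).round(4),"rect",np.round([cx,cy,a,b],4),"axis deg",np.degrees(np.arctan2(ax[1],ax[0])).round(1),"circ",np.round([ex,ey,r],4))
E
python3 - <<'E'
from m import *
for c,cap,sh in(("top",(200,409),(192,299)),("side",(305,328),(198,338))):
    z=np.load(c+"0.npz");W=z["W"];im=z["im"]
    for n,px in(("cap",cap),("sh",sh)):
        print(c,n,W[px].round(4))
    t=W[300,450]; print("counter",t.round(4))
    m=near(W,W[cap],.05); print("capz",np.histogram(W[m][:,2],bins=np.arange(-.005,.08,.005)))
    for lo,hi in((.05,.07),(.025,.037)):
        P=W[m&(W[...,2]>lo)&(W[...,2]<hi)]
        if len(P)>4: desc(P,f"cap {lo}")
    m=near(W,W[sh],.06); print("shz",np.histogram(W[m][:,2],bins=np.arange(0,.15,.006)))
    for lo,hi in((.11,.13),(.097,.13),(.086,.097)):
        P=W[m&(W[...,2]>lo)&(W[...,2]<hi)]
        if len(P)>4: desc(P,f"sh {lo}")
E
```

```text
top cap [ 0.5436 -0.2938  0.0605]
top sh [ 0.5823 -0.0151  0.115 ]
counter [ 0.2776 -0.3774 -0.0046]
capz (array([335, 236,  17,  12,   8,  14,  74, 212,  10,   2,   4,   7,  25,
        70,   3,   0]), array([-0.005,  0.   ,  0.005,  0.01 ,  0.015,  0.02 ,  0.025,  0.03 ,
        0.035,  0.04 ,  0.045,  0.05 ,  0.055,  0.06 ,  0.065,  0.07 ,
        0.075]))
cap 0.05 105 mean [ 0.5484 -0.3013  0.0606] rect [ 0.5495 -0.3025  0.0124  0.0529] axis deg 143.7 circ [ 0.5505 -0.3011  0.0267]
cap 0.025 292 mean [ 0.5488 -0.301   0.0313] rect [ 0.5502 -0.3025  0.0572  0.0596] axis deg 54.9 circ [ 0.5493 -0.3028  0.0307]
shz (array([135, 364,  34,  35,  31, 126, 183,  15,  10,   8,  10,  15,   1,
         9,  60, 243,  13,  35,  86,  94,   2,   0,   0,   0]), array([0.   , 0.006, 0.012, 0.018, 0.024, 0.03 , 0.036, 0.042, 0.048,
       0.054, 0.06 , 0.066, 0.072, 0.078, 0.084, 0.09 , 0.096, 0.102,
       0.108, 0.114, 0.12 , 0.126, 0.132, 0.138, 0.144]))
sh 0.11 154 mean [ 0.5867 -0.0121  0.115 ] rect [ 0.5879 -0.0121  0.0348  0.0321] axis deg 72.6 circ [ 0.5872 -0.0122  0.018 ]
sh 0.097 229 m
[... 892 characters left out ...]
3, 103, 111, 161, 215,  32,  39,  43,  40,  40,  30,
        38,  93, 159,  24,  45,  72,  61,   1,   0,   0,   0]), array([0.   , 0.006, 0.012, 0.018, 0.024, 0.03 , 0.036, 0.042, 0.048,
       0.054, 0.06 , 0.066, 0.072, 0.078, 0.084, 0.09 , 0.096, 0.102,
       0.108, 0.114, 0.12 , 0.126, 0.132, 0.138, 0.144]))
sh 0.11 108 mean [ 0.5869 -0.018   0.1146] rect [ 0.585  -0.0174  0.0314  0.0353] axis deg 126.1 circ [ 0.5879 -0.0166  0.0188]
sh 0.097 199 mean [ 0.5864 -0.022   0.1104] rect [ 0.5874 -0.0173  0.0383  0.0372] axis deg 162.6 circ [ 0.586  -0.0179  0.0225]
sh 0.086 242 mean [ 0.5858 -0.0264  0.091 ] rect [ 0.5867 -0.0203  0.0588  0.0648] axis deg 174.7 circ [ 0.5863 -0.0165  0.0334]
```

Emit:
arm_command([
  [50,36,-16,0,0],
  [50,72,-33,0,0],
  [50,108,-49,0,0],
  [50,144,-65,0,0],
  [50,180,-82,0,0],
])

```text
time: 0.52
position: [0.3402, -0.4884, 0.2361]
tool_rot: [-3.106, -0.467, 0.001]
ft_force: [1.2, -0.5, -0.4]
grip_width: 0.707
grip_force: 0.0
```

Emit:
arm_command([
  [50,36,-16,0,0],
  [50,72,-33,0,0],
  [50,108,-49,0,0],
  [50,144,-65,0,0],
  [50,180,-82,0,0],
])

```text
time: 0.93
position: [0.488, -0.3571, 0.2362]
tool_rot: [-3.107, -0.467, 0.001]
ft_force: [0.0, -1.0, 0.4]
grip_width: 0.575
grip_force: 0.0
```

Emit:
arm_command([
  [50,36,-16,0,7],
  [50,76,-34,0,14],
  [50,76,-34,0,21],
  [50,76,-34,0,28],
  [50,76,-34,0,35],
])

```text
time: 1.35
position: [0.5504, -0.302, 0.2357]
tool_rot: [-3.102, 0.493, 0.002]
ft_force: [-0.6, 0.1, 0.2]
grip_width: 0.575
grip_force: 0.0
```

Emit:
arm_command([
  [50,0,0,0,7],
  [50,0,0,0,14],
  [50,0,0,0,18],
  [50,0,0,0,18],
  [50,0,0,0,18],
])

```text
time: 1.77
position: [0.5495, -0.3035, 0.2361]
tool_rot: [-2.99, 0.964, 0.001]
ft_force: [0.1, 0.8, 0.4]
grip_width: 0.575
grip_force: 0.0
```

Emit:
arm_command([
  [50,0,0,37,0],
  [50,0,0,74,0],
  [50,0,0,110,0],
  [50,0,0,135,0],
  [50,0,0,135,0],
])

```text
time: 2.18
position: [0.5454, -0.3016, 0.0948]
tool_rot: [-2.988, 0.964, 0.018]
ft_force: [-0.2, 0.6, -0.4]
grip_width: 0.575
grip_force: 0.0
```

Run:
```python
from h import *
a,_,_=cloud("top");b,_,_=cloud("side")
f=lambda i,c,r:cv2.resize(i[r-60:r+60,c-75:c+75],None,fx=2.6,fy=2.6,interpolation=2)
save("g1",np.hstack([f(a,409,195),f(b,328,295)]))
```

```text
(no output)
```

View pics/g1.png

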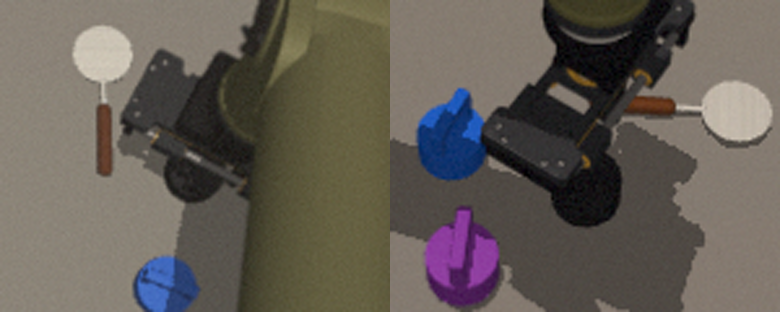

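The gripper is over the cap with the body clear of the blue look-alike and the scoop handle; the arm hides the cap's handle. I check that the pose has settled.

Emit:
arm_command([
  [50,0,0,0,0],
  [50,0,0,0,0],
  [50,0,0,0,0],
])

```text
time: 2.53
position: [0.5511, -0.3044, 0.104]
tool_rot: [2.988, -0.967, 0.006]
ft_force: [0.5, 0.5, 0.2]
grip_width: 0.579
grip_force: 0.0
```

Emit:
arm_command([
  [50,0,0,12,0],
  [50,0,0,24,0],
  [50,0,0,36,0],
  [50,0,0,46,0],
  [50,0,0,46,0],
])

```text
time: 2.95
position: [0.5474, -0.3025, 0.0517]
tool_rot: [-2.988, 0.967, 0.009]
ft_force: [-1.3, 1.2, -0.5]
grip_width: 0.575
grip_force: 0.0
```

Emit:
arm_command([
  [50,0,0,0,0],
  [50,0,0,0,0],
  [50,0,0,0,0],
  [50,0,0,0,0],
])

```text
time: 3.28
position: [0.5502, -0.3039, 0.0563]
tool_rot: [2.989, -0.968, 0.002]
ft_force: [-0.8, 0.0, 0.9]
grip_width: 0.578
grip_force: 0.0
```

Emit:
arm_command([
  [50,0,0,2,0],
  [50,0,0,5,0],
  [30,0,0,5,0],
  [20,0,0,5,0],
  [16,0,0,5,0],
], newtons=30)

```text
time: 3.7
position: [0.5497, -0.3036, 0.0505]
tool_rot: [2.989, -0.968, -0.0]
ft_force: [-0.6, -0.3, -0.1]
grip_width: 0.427
grip_force: 0.0
```

Emit:
arm_command([
  [8,0,0,0,0],
  [5,0,0,0,0],
  [0,0,0,0,0],
  [0,0,0,0,0],
  [0,0,0,0,0],
], newtons=50)

```text
time: 4.12
position: [0.5497, -0.3038, 0.0505]
tool_rot: [2.989, -0.968, 0.0]
ft_force: [0.4, -0.1, 0.2]
grip_width: 0.131
grip_force: 50.0
```

Emit:
arm_command([
  [0,0,0,0,0],
  [0,0,0,0,0],
  [0,0,0,0,0],
  [0,0,0,0,0],
], newtons=60)

```text
time: 4.45
position: [0.5497, -0.3037, 0.0506]
tool_rot: [2.989, -0.968, 0.0]
ft_force: [-0.7, 0.2, 0.1]
grip_width: 0.128
grip_force: 60.0
```

Emit:
arm_command([
  [0,0,0,-15,0],
  [0,0,0,-45,0],
  [0,0,0,-80,0],
  [0,0,0,-115,0],
  [0,0,0,-140,0],
])

```text
time: 4.87
position: [0.5505, -0.3038, 0.1938]
tool_rot: [2.988, -0.967, 0.005]
ft_force: [1.6, 0.4, -0.3]
grip_width: 0.13
grip_force: 60.0
```

Emit:
arm_command([
  [0,0,0,-20,0],
  [0,0,0,-30,0],
  [0,0,0,-30,0],
  [0,0,0,-30,0],
])

```text
time: 5.2
position: [0.5495, -0.3035, 0.2198]
tool_rot: [-2.989, 0.968, 0.001]
ft_force: [-0.1, -0.3, -1.9]
grip_width: 0.13
grip_force: 60.0
```

Emit:
arm_command([
  [0,-10,-19,0,0],
  [0,-28,-51,0,0],
  [0,-46,-84,0,0],
  [0,-63,-115,0,0],
  [0,-80,-146,0,0],
])

```text
time: 5.62
position: [0.5692, -0.1365, 0.2178]
tool_rot: [2.989, -0.968, -0.007]
ft_force: [0.6, 1.3, -1.4]
grip_width: 0.131
grip_force: 60.0
```

Emit:
arm_command([
  [0,-17,-31,0,0],
  [0,-34,-62,0,0],
  [0,-47,-87,0,0],
  [0,-56,-103,0,0],
  [0,-60,-110,0,0],
])

```text
time: 6.03
position: [0.5852, -0.0096, 0.2181]
tool_rot: [-2.991, 0.959, 0.007]
ft_force: [-0.7, 0.6, -1.6]
grip_width: 0.125
grip_force: 60.0
```

Emit:
arm_command([
  [0,0,0,0,0],
  [0,0,0,0,0],
  [0,0,0,0,0],
  [0,0,0,0,0],
  [0,0,0,0,0],
])

```text
time: 6.45
position: [0.5862, -0.0161, 0.2203]
tool_rot: [2.987, -0.972, -0.0]
ft_force: [-0.4, 0.1, -1.6]
grip_width: 0.126
grip_force: 60.0
```

Run:
```python
from m import *
s=get_state();print({k:np.round(s[k],4) for k in("position","tool_rot","ft_force","grip_width")})
out=[]
for c in("top","side"):
    im,d,W=cloud(c); np.savez(c+"1.npz",im=im,W=W); out.append(im)
f=lambda i,c,r:cv2.resize(i[r-60:r+60,c-75:c+75],None,fx=2.6,fy=2.6,interpolation=2)
save("g2",np.hstack([f(out[0],299,190),f(out[1],338,180)]))
```

```text
{'position': array([ 0.5862, -0.0161,  0.2203]), 'tool_rot': array([ 2.9869e+00, -9.7170e-01, -3.0000e-04]), 'ft_force': array([-0.4069,  0.0795, -1.6176]), 'grip_width': np.float64(0.1259)}
```

View pics/g2.png

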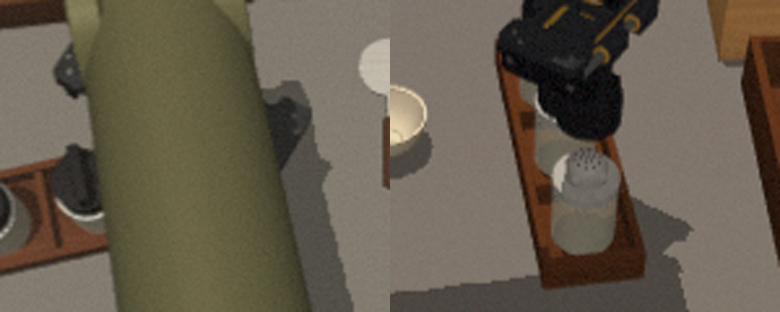

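The cap hangs just above the bare shaker in the side view (crop (580,95), shaker head (585,165)). It's level, and the arm hides it from above. I'll measure the cap axis against the shaker axis in that same camera.

```bash
cat > ax.py <<'E'
from m import *
from scipy.optimize import least_squares
def fit(P,r,c0,t):
    f=lambda c:np.hypot(P[:,0]-c[0],P[:,1]-c[1])-r
    o=least_squares(f,c0,loss="soft_l1",f_scale=.001); print(t,len(P),o.x.round(4),"rms",np.sqrt(np.mean(f(o.x)**2)).round(4)); return o.x
def run(W,im,tcp,seat=(.587,-.0155)):
    b=tcp[2]-.051
    dark=im.max(-1)<70
    z=W[...,2]
    m=near(W,tcp,.04)&(z>b+.004)&(z<b+.027)&dark
    a=fit(W[m],.03,tcp[:2],"cap skirt")
    m2=near(W,tcp,.045)&(z>b-.005)&(z<b+.04)&dark
    print("cap z",np.percentile(W[m2][:,2],[1,5,50,95]).round(4))
    return a
E
python3 - <<'E'
from ax import *
s=get_state(); q=np.load("side1.npz"); W=q["W"];im=q["im"]
run(W,im,s["position"])
for n in("side0","side1"):
  W=np.load(n+".npz")["W"]; z=W[...,2]; c=(.587,-.0155)
  for lo,hi,r,rm in((.094,.104,.02,.027),(.083,.090,.033,.04),(.05,.075,.032,.04)):
    m=near(W,c,rm)&(z>lo)&(z<hi); 
    if m.sum()>8: fit(W[m],r,c,f"{n} {lo}")
W=np.load("side0.npz")["W"];im=np.load("side0.npz")["im"]
run(W,im,np.array([.5495,-.304,.051]))
E
```

```text
cap skirt 172 [ 0.5856 -0.0156] rms 0.0013
cap z [0.1706 0.1734 0.1948 0.2036]
side0 0.094 50 [ 0.5864 -0.0148] rms 0.0024
side0 0.083 96 [ 0.5876 -0.0127] rms 0.0058
side0 0.05 168 [ 0.5873 -0.0137] rms 0.0014
side1 0.094 46 [ 0.5867 -0.0147] rms 0.002
side1 0.083 111 [ 0.5877 -0.0121] rms 0.0054
side1 0.05 168 [ 0.5872 -0.0135] rms 0.0013
cap skirt 132 [ 0.549  -0.3034] rms 0.0009
cap z [-0.003   0.0015  0.0303  0.0342]
```

Emit:
arm_command([
  [0,0,-2.4,10,0],
  [0,0,-2.4,22,0],
  [0,0,-2.4,34,0],
  [0,0,-2.4,42,0],
  [0,0,-2.4,45,0],
])

```text
time: 6.97
position: [0.5862, -0.0123, 0.1727]
tool_rot: [2.988, -0.967, -0.006]
ft_force: [0.5, -0.8, -1.7]
grip_width: 0.131
grip_force: 60.0
```

Emit:
arm_command([
  [0,0,0,0,0],
  [0,0,0,0,0],
  [0,0,0,0,0],
  [0,0,0,0,0],
])

```text
time: 7.3
position: [0.5882, -0.0122, 0.1762]
tool_rot: [-2.989, 0.967, -0.002]
ft_force: [0.9, -0.3, -1.1]
grip_width: 0.125
grip_force: 60.0
```

Run:
```python
from ax import *
s=get_state();print({k:np.round(s[k],4) for k in("position","tool_rot","ft_force","grip_width")})
im,d,W=cloud("side"); run(W,im,s["position"])
```

```text
{'position': array([ 0.5882, -0.0122,  0.1762]), 'tool_rot': array([-2.9887e+00,  9.6750e-01, -2.0000e-03]), 'ft_force': array([ 0.909 , -0.2759, -1.1225]), 'grip_width': np.float64(0.125)}
cap skirt 163 [ 0.5876 -0.0124] rms 0.0021
cap z [0.126  0.129  0.1504 0.161 ]
```

Emit:
arm_command([
  [0,0.4,1.3,0,0],
  [0,0.4,1.3,0,0],
  [0,0.4,1.3,0,0],
  [0,0.4,1.3,0,0],
  [0,0.4,1.3,0,0],
])

```text
time: 7.77
position: [0.5873, -0.0135, 0.1756]
tool_rot: [2.989, -0.968, 0.0]
ft_force: [-0.0, 0.2, -0.6]
grip_width: 0.128
grip_force: 60.0
```

Emit:
arm_command([
  [0,0,0,2,0],
  [0,0,0,4,0],
  [0,0,0,6,0],
  [0,0,0,8,0],
  [0,0,0,8,0],
])

```text
time: 8.18
position: [0.5869, -0.0135, 0.1668]
tool_rot: [2.989, -0.967, -0.002]
ft_force: [0.3, 0.6, -0.8]
grip_width: 0.131
grip_force: 60.0
```

Emit:
arm_command([
  [0,0,0,1,0],
  [0,0,0,2,0],
  [0,0,0,3,0],
  [0,0,0,4,0],
  [0,0,0,4,0],
])

```text
time: 8.6
position: [0.5872, -0.0135, 0.1633]
tool_rot: [2.989, -0.968, -0.001]
ft_force: [0.2, -0.5, -0.4]
grip_width: 0.126
grip_force: 60.0
```

Emit:
arm_command([
  [0,0,0,1,0],
  [0,0,0,2,0],
  [0,0,0,3,0],
  [0,0,0,4,0],
  [0,0,0,4,0],
])

```text
time: 9.02
position: [0.5871, -0.0135, 0.1592]
tool_rot: [2.989, -0.968, -0.001]
ft_force: [-0.1, -0.3, -0.1]
grip_width: 0.13
grip_force: 60.0
```

Emit:
arm_command([
  [0,0,0,1,0],
  [0,0,0,2,0],
  [0,0,0,3,0],
  [0,0,0,3,0],
  [0,0,0,3,0],
])

```text
time: 9.43
position: [0.5872, -0.0135, 0.1565]
tool_rot: [2.989, -0.968, -0.0]
ft_force: [0.3, -0.3, -0.6]
grip_width: 0.127
grip_force: 60.0
```

No contact force so far, so the alignment is good. Next I press past the balls.

Emit:
arm_command([
  [0,0,0,1,0],
  [0,0,0,2,0],
  [0,0,0,3,0],
  [0,0,0,3,0],
  [0,0,0,3,0],
])

```text
time: 9.85
position: [0.5881, -0.0135, 0.1549]
tool_rot: [-2.988, 0.968, -0.003]
ft_force: [-0.2, -0.5, 5.2]
grip_width: 0.13
grip_force: 60.0
```

Emit:
arm_command([
  [0,0,0,1,0],
  [0,0,0,2,0],
  [0,0,0,3,0],
  [0,0,0,3,0],
  [0,0,0,3,0],
])

```text
time: 10.27
position: [0.5887, -0.0135, 0.153]
tool_rot: [-2.988, 0.968, -0.006]
ft_force: [-0.6, -0.6, 9.7]
grip_width: 0.13
grip_force: 60.0
```

Emit:
arm_command([
  [0,0,0,1,0],
  [0,0,0,2,0],
  [0,0,0,3,0],
  [0,0,0,3,0],
  [0,0,0,3,0],
])

```text
time: 10.68
position: [0.5876, -0.0136, 0.1476]
tool_rot: [-2.989, 0.968, -0.001]
ft_force: [1.3, -0.5, -1.9]
grip_width: 0.132
grip_force: 60.0
```

Emit:
arm_command([
  [0,0,0,1,0],
  [0,0,0,2,0],
  [0,0,0,2,0],
  [0,0,0,2,0],
  [0,0,0,2,0],
])

```text
time: 11.1
position: [0.5871, -0.0136, 0.1443]
tool_rot: [2.989, -0.968, -0.002]
ft_force: [4.1, 0.5, -10.3]
grip_width: 0.129
grip_force: 60.0
```

Clicked. The balls are pulling the cap down, so I press on to the collar.

Emit:
arm_command([
  [0,0,0,1,0],
  [0,0,0,2,0],
  [0,0,0,2,0],
  [0,0,0,2,0],
  [0,0,0,2,0],
])

```text
time: 11.52
position: [0.5873, -0.0136, 0.1437]
tool_rot: [2.989, -0.968, 0.0]
ft_force: [1.8, 0.4, -3.9]
grip_width: 0.131
grip_force: 60.0
```

Emit:
arm_command([
  [0,0,0,1,0],
  [0,0,0,2,0],
  [0,0,0,2,0],
  [0,0,0,2,0],
  [0,0,0,2,0],
])

```text
time: 11.93
position: [0.587, -0.0136, 0.1425]
tool_rot: [2.988, -0.968, -0.0]
ft_force: [-2.9, -0.4, 5.6]
grip_width: 0.128
grip_force: 60.0
```

Emit:
arm_command([
  [0,0,0,0.7,0],
  [0,0,0,1.3,0],
  [0,0,0,1.3,0],
  [0,0,0,1.3,0],
  [0,0,0,1.3,0],
])

```text
time: 12.35
position: [0.5871, -0.0137, 0.1425]
tool_rot: [2.988, -0.968, 0.001]
ft_force: [-5.1, -1.3, 11.5]
grip_width: 0.13
grip_force: 60.0
```

Emit:
arm_command([
  [0,0,0,0,0],
  [0,0,0,0,0],
  [0,0,0,0,0],
  [0,0,0,0,0],
  [0,0,0,0,0],
])

```text
time: 12.77
position: [0.5871, -0.0137, 0.1424]
tool_rot: [2.988, -0.968, 0.0]
ft_force: [-5.3, -0.5, 11.1]
grip_width: 0.129
grip_force: 60.0
```

Run:
```python
from ax import *
s=get_state();print({k:np.round(s[k],4) for k in("position","tool_rot","ft_force","torque","grip_width")})
im,d,W=cloud("side"); run(W,im,s["position"])
save("g3",cv2.resize(im[100:240,260:430],None,fx=4,fy=4,interpolation=2))
for _ in range(4): get_image("side"); print(get_state()["ft_force"].round(1))
```

```text
{'position': array([ 0.5871, -0.0137,  0.1424]), 'tool_rot': array([ 2.9879e+00, -9.6760e-01,  5.0000e-04]), 'ft_force': array([-5.3462, -0.5036, 11.0848]), 'torque': array([-0.0439,  1.2318, -0.01  ]), 'grip_width': np.float64(0.129)}
cap skirt 149 [ 0.5865 -0.0137] rms 0.0014
cap z [0.0931 0.0947 0.1159 0.1269]
[-6.  -1.7 12.3]
[-5.  -1.1 11.9]
[-5.6 -1.2 12. ]
[-5.2 -0.1 11.7]
```

View pics/g3.png

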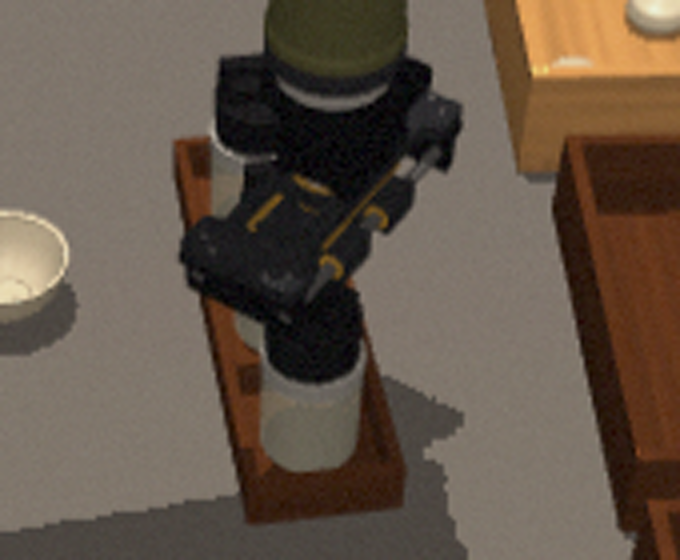

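The cap sits squarely on the collar (crop (315,360)). It has stopped hard at home height, its axis matches the shaker's to under 1 mm, and the push is steady at about 12 N. I'm handing in.

```bash
python3 -c "
from bench import *
print(close_job())"
```

```text
the job is handed in; nothing more can be done
None
```

The cap clicked onto the bare shaker and sits fully home on its collar. I handed the job in at about 13 s of robot time, with the gripper still holding the handle and pressing down at about 12 N; the scoop and bowl were not touched.

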